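Clear the stapler off the label printer and load the cassette that fits

ROBOT

A 7-joint arm with a two-finger parallel gripper is mounted at the origin on a cart in front of the work surface, level with it; the furniture and walls round the work are solid. World frame = base frame: x ahead of the robot, y to its left, z up, the work surface at z = 0. Lengths are in m, angles in rad, forces in N, time in s.
With the tool pointing down it reaches from about 0.35 to 0.9 m from the base axis. Payload 8.1 kg.
Tool frame: the origin (TCP) lies midway between the tips of the shut fingers; the grasp point (between the pads) lies arm.grip_point_offset behind it (arm.grip_point_offset is the distance from the TCP to the grasp point, in m); y points along the fingers, z is the direction in which the jaws open and shut, and the axes are right-handed (so a half turn about y gives the same grasp; the last joint's range is limited). The gripper opens to 92 mm and grips with 3 to 60 N. Pads are 19 mm wide; open, the fingers measure 130 mm over their backs; the gripper's body (75 mm by 190 mm) begins 47 mm behind the grasp point.
Start: joints at [-1.4, 0.434, 0.025, 1.573, -0.012, 1.134, -0.075], TCP at [0.169, 0.602, 0.227] pointing down, gripper open.
Joint ranges: [-2.62, 2.62], [-0.44, 2.09], [-1.27, 1.32], [0.08, 2.57], [-1.32, 4.46], [0.12, 2], [-2.74, 2.74]. Speed limits (rad/s): [2.22, 2.22, 3.01, 3.01, 3.14, 3.14, 3.14].

INTERFACE

Orientations are given as a rotation vector (axis times angle).
In Python, from cell import arm, get_image, camera_info gives the robot as it stands.
- The arm moves only by the tool carry_out, never from a script. Its argument "steps" is one flat list of numbers, 5 for each row, row after row: the opening, from 0 (shut) to 1 (fully open), then the shift along the world's x, y, z in units of 0.1 m (1.0 is 0.1 m), then the turn about the world's z in units of 45 degrees (1.0 is 45 degrees). In form: [hand, dx, dy, dz, spin, hand, dx, dy, dz, spin, ...]. A call has 1 to 12 rows; each row is the pose to reach, as a shift and turn from the pose commanded when the call began; what a row does not reach only later rows make up. A row lasts 1/10 s, in which the tool goes at most 50 mm and 8.59 degrees, less where a joint would pass 70% of its speed; a pose out of reach is approached as far as the arm can. A call with a number of a shift or a turn outside -1 to 1 is refused whole. A call with a gripper value outside its range is refused whole. The fingers move at their own pace and stop on an object; "grip_force" is the grip in N (left out, the last holds). Time passes only in rows, so rows that repeat a pose let the fingers close. It gives the time, the measured TCP pose, the force and the opening at its end, in the units of the state.
- arm.observe(): the state, without advancing time (a new reading comes with each control period).
- get_image(name): name is "scene" or "top" or "wrist"; returns (picture, depth): 384x512x3 uint8, red, green, blue; 384x512 float32, m along the optical axis (not along the pixel's ray), 0 where there is no reading.
- camera_info(name): a dict with "fovy" (degrees; the focal length in pixels is half the picture's height over the tangent of half this angle, whatever the lens; pixels are square), "cx", "cy" (the principal point, pixels), "R" (3x3) and "t" (3): a world point X has camera coordinates R X + t; the wrist camera has in their place "tool_from_camera" (4x4, takes a point from camera to tool coordinates, whose origin is the TCP and whose axes are the tool frame's). Camera axes: x right, y down, z forward; pixel columns grow to the right and rows downward; lengths in m; the calibration is good to about 2 mm. The wrist camera is an equidistant fisheye: a pixel r from the principal point sees the ray r / f radians off the axis. A picture is of the moment at which its call begins: read the wrist's pose just before it. camera_info takes no time and is no camera call.
- arm.sign_off(): hands the job in, once; it reports no verdict.
The state is a dict: "clock": time; "joints": joint angles; "dq": joint speeds; "joint_efforts": joint torques, N m; "position": TCP position; "ee_rot": TCP orientation; "force": force on the tool from outside, world axes, zero at the start; "ft_torque": the same for the moment, N m; "width": opening from 0.0 (shut) to 1.0 (fully open).
Only numpy, scipy, OpenCV 4.12 (cv2) and the standard library are available. Lean on these libraries where they do the work, as an engineer would, in place of code of your own. Each camera call takes 0.05 s, during which the arm holds its last target. There are 200 camera calls.

TASK

Someone left the stapler on top of the label printer: move it out of the way and set it down gently, upright, on the blue mat. Then lift the printer's cover by its blue tab until it stands open past upright by itself, and load the one label cassette that fits the bay snugly (not the one too narrow or the one too wide) so that it sits flat on the bay floor. Leave the cover open, and leave the other cassettes and everything else where they are.

Things in the scene. Friction and masses are not known exactly. Their poses are not given: they have to be found in the camera images.
- label_printer: Grey desktop label printer, fixed to the worktop, 150 mm deep (own x), 140 mm wide (own y), body 55 mm high; with its white cover shut the flat top is 100 mm high. Its front (label slot, blue cover tab) faces its own -x. Origin at the centre of its underside, z up. Its top opening, under the cover, is the cassette bay.
- bay (a point): Centre of the bay's floor, 10 mm above the worktop; axes as the printer's. The bay is a rectangular well 110 mm along x by 47 mm along y, 45 mm deep (its rim is at 55 mm, flush with the printer's body), with upright walls. A cassette goes in with its length along x, either way round; the fitting one ends flush with the rim, its fin standing above it.
- cover (a joint): Hinge of the white cover (a hollow hood 136 x 130 mm, 43 mm high): 0 shut, 1.57 upright, 1.9 rad the stop, leaning back. It opens upward and to the rear (+x of the printer) about an axis parallel to the printer's y. The hinge is stiff (about 0.16 Nm), so the cover stays wherever it is left; the tab needs about 2 N.
- cover_hinge (a point): Point on the cover's hinge axis, at the middle of the printer's rear, 57 mm above the worktop; fixed on the printer, axes as the printer's.
- cover_tab (a point): Grip point on the blue tab, a bar 14 mm wide (y), 12 mm thick, standing out 33 mm from the middle of the cover's front wall; the point is 14 mm from its end and moves with the cover. Shut: 77 mm above the worktop, 155 mm in front of the hinge axis and 20 mm above it, tab level, pointing to -x; cover upright: tab points up. Pinched across y it can pivot between the fingers.
- stapler: Black desk stapler, 170 mm long (own y), base 38 mm wide (own x), 50 mm high, its upper arm 24 mm wide from 26 to 49 mm above its underside (the arm does not move); about 0.23 kg. Origin at the centre of its underside, z up. It starts lying upright on the printer's cover.
- desk_mat: Blue mat with a black edge, fixed flat on the worktop, 210 mm (own x) by 130 mm (own y), 3 mm thick; origin at the centre of its underside.
- cassette_narrow: The narrowest label cassette: grey body 100 mm long (own x), 30 mm wide (own y), 45 mm high, with a black foot (lowest 9 mm, 3 mm smaller all round) and on top an orange grip fin 60 mm long (along x), 12 mm thick (y), rising from 45 to 70 mm above its underside; 0.16 kg. Symmetric end for end. Origin at the centre of its underside, z up. Too loose in the bay: leave it alone.
- cassette_middle: The middle label cassette: grey body 100 mm long (own x), 40 mm wide (own y), 45 mm high, with a black foot (lowest 9 mm, 3 mm smaller all round) and on top an orange grip fin 60 mm long (along x), 12 mm thick (y), rising from 45 to 70 mm above its underside; 0.16 kg. Symmetric end for end. Origin at the centre of its underside, z up. The one that fits the bay, 3.5 mm play a side.
- cassette_wide: The widest label cassette: grey body 100 mm long (own x), 52 mm wide (own y), 45 mm high, with a black foot (lowest 9 mm, 3 mm smaller all round) and on top an orange grip fin 60 mm long (along x), 12 mm thick (y), rising from 45 to 70 mm above its underside; 0.16 kg. Symmetric end for end. Origin at the centre of its underside, z up. It does not enter the bay: leave it alone.
- mug: Bystander: white spotted mug, 92 x 127 x 93 mm, origin at the centre of its underside.
- rubber_stamp: Bystander: wooden hand stamp, 25 x 53 x 78 mm, origin at the centre of its underside.
- staple_box: Bystander: small red carton, 38 x 82 x 28 mm, origin at the centre of its underside.
- tape_dispenser: Bystander: dark tape dispenser, 57 x 157 x 62 mm, origin at the centre of its underside.
Things that resemble listed ones, but are neither listed nor needed, are in the scene too. What is shaped like the cassette_middle but red is not meant.

How it is judged:
By the outcome, as a careful person would: the job done as asked, in the order asked, and still so for the second after the job is handed in, with the robot touching nothing.
It also fails if it takes over 72 s, if anything falls off the work surface, if the arm or the gripper's body presses on something with over 40 N, if the wrist force passes 120 N, or if a joint passes its speed limit or range.

## Working session

There is one attempt and no reset: what is moved stays moved. The work goes in short steps, Python scripts to look and compute and a tool call to move; the robot and the scene stay as the last step left them, time stands still between calls to the robot, and variables do not carry over. Pictures are saved under pics/ and viewed, about 8 in all and at most 12, crops included, and the job is handed in when it is done.

Besides the shell and the picture viewer there is one more tool, called after "Call:" as name(argument=value, ...) on one line, values as JSON. carry_out: Moves the arm, as the interface text tells. Shifts and turns lie within -1 to 1; 1 stands for 0.1 m of shift or 45 degrees of turn. Its arguments: {"type":"object","properties":{"steps":{"type":"array","items":{"type":"number"}},"grip_force":{"type":"number"}},"required":["steps"]}

```bash
ls; mkdir -p pics; cat > h.py <<'E'
import numpy as np, cv2
from cell import arm, get_image, camera_info
from scipy.spatial.transform import Rotation as Ro
def cloud(name):
    st=arm.observe(); im,d=get_image(name); c=camera_info(name)
    f=im.shape[0]/2/np.tan(np.radians(c["fovy"])/2)
    v,u=np.mgrid[:im.shape[0],:im.shape[1]]
    x=(u-c["cx"])/f;y=(v-c["cy"])/f
    if name=="wrist":
        r=np.hypot(x,y)+1e-9; k=np.tan(np.minimum(r,1.5))/r; P=np.dstack([x*k*d,y*k*d,d])
        T=np.array(c["tool_from_camera"]); P=P@T[:3,:3].T+T[:3,3]
        P=P@Ro.from_rotvec(st["ee_rot"]).as_matrix().T+np.array(st["position"])
    else:
        P=(np.dstack([x*d,y*d,d])-np.array(c["t"]))@np.array(c["R"])
    P[d==0]=np.nan
    return im,P
def save(im,n): cv2.imwrite("pics/"+n,im[:,:,::-1])
E
python3 - <<'E'
from h import *
s=arm.observe();print(s, arm.grip_point_offset)
print(Ro.from_rotvec(s["ee_rot"]).as_matrix().round(3))
for n in("top","scene"):
    im,P=cloud(n);save(im,n+"0.png");np.savez("pics/"+n+"0.npz",im=im,P=P);print(camera_info(n))
E
```

```text
pics
{'clock': 0.0, 'joints': array([-1.39957185,  0.43523487,  0.02500837,  1.57410046, -0.01161287,
        1.13401472, -0.07509534]), 'dq': array([ 0.00066753, -0.000748  ,  0.00058618,  0.00055973, -0.00117707,
        0.00163942,  0.00010642]), 'joint_efforts': array([ 5.05126991e-04, -6.67822981e+01,  9.85365249e-01, -3.14460754e+01,
       -6.06078096e-02,  4.24256630e-02,  1.72542527e-04]), 'position': array([0.16894059, 0.60119357, 0.22593671]), 'ee_rot': array([-1.56169278,  0.21512391, -0.21501183]), 'force': array([-0.19807389,  0.20141289, -0.06165134]), 'ft_torque': array([ 0.0027047 ,  0.00922651, -0.03045782]), 'width': 0.9991875601269339} 0.0188
[[ 0.963 -0.     0.271]
 [-0.271 -0.002  0.963]
 [ 0.    -1.    -0.002]]
{'fovy': 49.395472314750165, 'cx': 254.70708252528232, 'cy': 188.24591509300367, 'R': array([[ 0.00187451, -0.99989869, -0.01410988],
       [-0.88623244,  0.00487515, -0.46321517],
       [ 0.46323703,  0.01337293, -0.88613352]]), 't': array([-0.05427007,  0.50979638,  1.58019828])}
{'fovy': 42.9348795563261, 'cx': 255.78704442515775, 'cy': 193.82803216238412, 'R': array([[ 0.77876708, -0.62731218, -0.00112334],
       [-0.47082372, -0.58331167, -0.66187048],
       [ 0.41454416,  0.51597184, -0.74961737]]), 't': array([-0.44838023,  0.29809025,  1.59462874])}
```

View pics/top0.png

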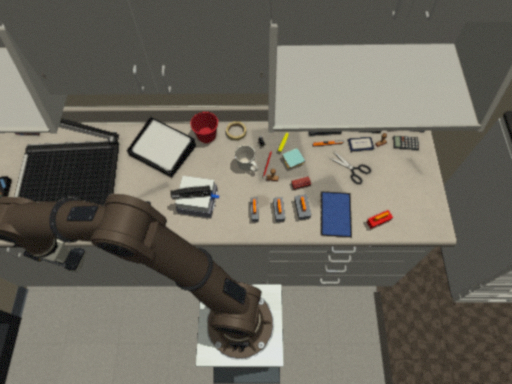

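View pics/scene0.png

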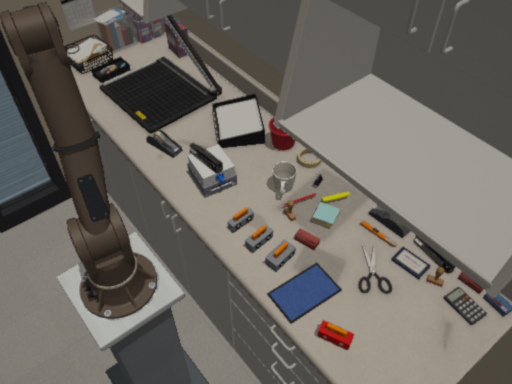

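Top view: printer with stapler at (195,197), with the blue tab at (215,196), so its front faces world -y. Cassettes are at (255/279/303, 208), the mat at (336,214) and the red decoy at (380,219).

```bash
cat >> h.py <<'E'
def rect(p):
    p=np.float32(p[:,:2])
    (c,s,a)=cv2.minAreaRect(p)
    if s[0]<s[1]: s=(s[1],s[0]);a+=90
    a=(a+90)%180-90
    return np.round([*c,*s,a],4),len(p)
E
python3 - <<'E'
from h import *
for n,wins in (("top",dict(c1=(245,192,267,224),c2=(269,192,291,224),c3=(292,192,314,224),pr=(165,170,225,222),mat=(315,185,358,242))),
               ("scene",dict(c1=(222,203,258,233),c2=(242,222,276,252),c3=(263,236,300,272),pr=(180,138,240,195),mat=(262,262,345,322)))):
    z=np.load(f"pics/{n}0.npz");im=z["im"].astype(int);P=z["P"];hsv=cv2.cvtColor(z["im"],cv2.COLOR_RGB2HSV).astype(int)
    for k,(a,b,c,d) in wins.items():
        q=P[b:d,a:c].reshape(-1,3);h=hsv[b:d,a:c].reshape(-1,3)
        if k[0]=="c":
            t=q[(q[:,2]>.036)&(q[:,2]<.052)]; print(n,k,"body",rect(t))
            m=(h[:,0]<22)&(h[:,1]>150)&(q[:,2]>.055);print("  fin",rect(q[m]),np.median(q[m],0).round(3), q[m][:,2].max())
        elif k=="mat":
            m=(h[:,0]>100)&(h[:,0]<130)&(h[:,1]>100)&(abs(q[:,2])<.015);print(n,k,rect(q[m]),np.median(q[m][:,2]))
        else:
            m=(h[:,1]<40)&(h[:,2]>130)&(abs(q[:,2]-.1)<.008);print(n,"cover top",rect(q[m]))
            m=(q[:,2]>.12)&(q[:,2]<.17)&(h[:,2]<90);print("  stapler",rect(q[m]))
            m=(q[:,2]>.140)&(q[:,2]<.17)&(h[:,2]<90);print("  stapler arm",rect(q[m]),q[m][:,2].max())
            m=(h[:,0]>100)&(h[:,0]<130)&(h[:,1]>150);print("  tab",rect(q[m]),np.nanmedian(q[m],0).round(3))
E
```

```text
top c1 body (array([ 0.4606, -0.0512,  0.1002,  0.03  ,  2.8512]), 105)
  fin (array([ 0.4602, -0.0514,  0.0598,  0.0085,  0.2038]), 39) [ 0.456 -0.051  0.069] 0.07543214477098631
top c2 body (array([ 0.4596, -0.1546,  0.1026,  0.0407,  5.2042]), 149)
  fin (array([ 0.4591, -0.155 ,  0.0574,  0.0085, -1.2337]), 35) [ 0.455 -0.155  0.068] 0.07500728691384002
top c3 body (array([ 0.4687, -0.2547,  0.1042,  0.0531,  8.6962]), 220)
  fin (array([ 0.468 , -0.2551,  0.054 ,  0.0127, 10.2685]), 42) [ 0.466 -0.254  0.068] 0.07906940202197106
top cover top (array([ 0.5114,  0.1959,  0.1386,  0.1314, 80.435 ]), 545)
  stapler (array([ 4.95300e-01,  2.06200e-01,  1.59500e-01,  2.84000e-02,
       -8.56759e+01]), 242)
  stapler arm (array([ 4.94800e-01,  1.95700e-01,  1.33900e-01,  2.35000e-02,
       -8.36882e+01]), 130) 0.15669183280067117
  tab (array([4.95200e-01, 1.14000e-01, 2.93000e-02, 1.45000e-02, 6.70899e+01]), 20) [0.496 0.117 0.083]
top mat (array([ 0.4523, -0.3988,  0.2024,  0.1183, -3.7836]), 1155) 0.0020976954704093206
scene c1 body (array([ 0.4657, -0.086 ,  0.1045,  0.0999,  1.9
[... 358 characters left out ...]
304661234679
scene c3 body (array([  0.4695,  -0.2272,   0.112 ,   0.1036, -81.461 ]), 337)
  fin (array([ 0.4716, -0.2576,  0.0576,  0.0137,  3.8466]), 75) [ 0.471 -0.259  0.07 ] 0.07721458703588432
scene cover top (array([ 0.5155,  0.1955,  0.1429,  0.1345, 78.6857]), 508)
  stapler (array([ 4.95200e-01,  2.05500e-01,  1.65900e-01,  3.08000e-02,
       -8.32134e+01]), 257)
  stapler arm (array([ 4.97100e-01,  2.01400e-01,  1.57200e-01,  2.71000e-02,
       -8.35726e+01]), 168) 0.16235788385405253
  tab (array([4.97800e-01, 1.14000e-01, 4.07000e-02, 2.55000e-02, 6.75212e+01]), 45) [0.5   0.116 0.083]
scene mat (array([ 0.4546, -0.3994,  0.1987,  0.1194, -4.3775]), 1951) 0.005390424363225177
```

Sizes match: c1 = narrow, c2 = middle, c3 = wide. Moving above the stapler and taking a closer look.

Call:
carry_out(steps=[1,0.81,-0.98,0.15,-0.38,1,0.81,-0.98,0.15,-0.38,1,0.81,-0.98,0.15,-0.38])

```text
clock: 0.4
position: [0.253, 0.5004, 0.2418]
ee_rot: [-1.524, 0.454, -0.457]
force: [0.7, -0.6, 0.7]
width: 1.002
```

Call:
carry_out(steps=[1,0.81,-0.98,0.15,-0.38,1,0.81,-0.98,0.15,-0.38,1,0.81,-0.98,0.15,-0.38])

```text
clock: 0.7
position: [0.3338, 0.402, 0.2571]
ee_rot: [-1.46, 0.686, -0.688]
force: [-0.5, 0.9, -0.7]
width: 1.002
```

Call:
carry_out(steps=[1,0.81,-0.98,0.15,-0.38,1,0.81,-0.98,0.15,-0.38,1,0.81,-0.98,0.15,-0.38])

```text
clock: 1.0
position: [0.4145, 0.3039, 0.2722]
ee_rot: [-1.37, 0.915, -0.917]
force: [-0.3, 0.7, -0.8]
width: 1.0
```

Call:
carry_out(steps=[1,0.83,-0.98,0.15,-0.38,1,0.83,-0.98,0.15,-0.38,1,0.83,-0.98,0.15,-0.38,1,0.83,-0.98,0.15,-0.38,1,0.83,-0.98,0.15,-0.38])

```text
clock: 1.5
position: [0.495, 0.2094, 0.2864]
ee_rot: [-1.256, 1.134, -1.134]
force: [-0.3, -0.2, -0.3]
width: 1.0
```

```bash
cat >> h.py <<'E'
def pose():
    s=arm.observe();M=Ro.from_rotvec(s["ee_rot"]).as_matrix()
    print("t",round(s["clock"],2),"pos",s["position"].round(4),"jawyaw",np.degrees(np.arctan2(M[1,2],M[0,2])).round(2),"tilt",M[2].round(3),"F",s["force"].round(2),"w",round(s["width"],3),"q",s["joints"].round(2))
E
python3 - <<'E'
from h import *
pose()
im,P=cloud("wrist");save(im,"w1.png");np.savez("pics/w1.npz",im=im,P=P)
E
```

```text
t 1.5 pos [0.495  0.2094 0.2864] jawyaw 5.84 tilt [ 0.    -1.    -0.001] F [-0.31 -0.23 -0.28] w 1.0 q [-0.86  0.25  0.46  1.72 -0.12  1.19 -0.27]
```

View pics/w1.png

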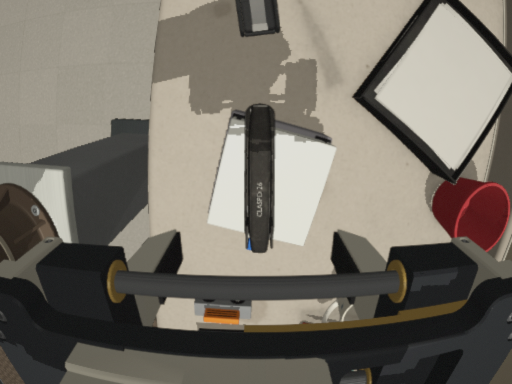

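The wrist view shows the stapler upright (column ~260, rows 105–250) across the tilted white cover, and its arm matches the jaw direction.

```bash
python3 - <<'E'
from h import *
z=np.load("pics/w1.npz");P=z["P"];im=z["im"];h=cv2.cvtColor(im,cv2.COLOR_RGB2HSV).astype(int)
w=np.zeros(im.shape[:2],bool);w[95:256,200:345]=1
g=lambda m:P[w&m]
q=g((abs(P[...,2]-.1)<.006)&(h[...,2]>140)&(h[...,1]<40));print("cover",rect(q),np.median(q[:,2]))
pts=cv2.boxPoints(cv2.minAreaRect(np.float32(q[:,:2])));print(pts.round(4))
for a,b in((.103,.123),(.127,.16),(.145,.16)):
    q=g((P[...,2]>a)&(P[...,2]<b)&(h[...,2]<100));print("st",a,rect(q),q[:,2].max().round(4))
q=g((h[...,0]>100)&(h[...,0]<130)&(h[...,1]>140));print("tab",len(q),np.nanmedian(q,0))
E
```

```text
cover (array([ 0.5108,  0.1934,  0.1368,  0.1306, 81.1179]), 7856) 0.10062349747621621
[[0.4357 0.1359]
 [0.5648 0.1158]
 [0.5859 0.2509]
 [0.4568 0.2711]]
st 0.103 (array([ 4.96600e-01,  2.09900e-01,  1.60400e-01,  3.48000e-02,
       -8.44588e+01]), 735) 0.1229
st 0.127 (array([ 4.97500e-01,  2.06600e-01,  1.63800e-01,  3.18000e-02,
       -8.54284e+01]), 3243) 0.1515
st 0.145 (array([ 4.97900e-01,  1.91900e-01,  1.11900e-01,  2.41000e-02,
       -8.51411e+01]), 1617) 0.1515
tab 27 [0.49333536 0.10396248 0.08344019]
```

Call:
carry_out(steps=[1,0.02,-0.04,-0.5,-0.025,1,0.02,-0.04,-1,-0.025,1,0.02,-0.04,-1,-0.025])

```text
clock: 1.85
position: [0.492, 0.2057, 0.1814]
ee_rot: [-1.259, 1.15, -1.144]
force: [-0.3, -0.4, -0.1]
width: 0.997
```

Call:
carry_out(steps=[0.6,0,0,-0.3,0,0.6,0,0,-0.57,0,0.6,0,0,-0.57,0,0,0,0,-0.57,0,0,0,0,-0.57,0,0,0,0,-0.57,0,0,0,0,-0.57,0,0,0,0,-0.57,0], grip_force=25)

```text
clock: 2.65
position: [0.4973, 0.2059, 0.1304]
ee_rot: [-1.247, 1.147, -1.147]
force: [0.8, 0.4, 0.7]
width: 0.353
```

```bash
python3 -c "
from h import *
pose()"
```

```text
t 2.65 pos [0.4973 0.2059 0.1304] jawyaw 4.78 tilt [-0.    -1.     0.001] F [0.82 0.42 0.65] w 0.353 q [-0.8   0.41  0.42  1.93 -0.22  0.84 -0.18]
```

Call:
carry_out(steps=[0,0,0,0,0,0,0,0,0,0,0,0,0,0,0,0,0,0,0,0])

```text
clock: 3.05
position: [0.4973, 0.2058, 0.13]
ee_rot: [-1.247, 1.147, -1.148]
force: [0.9, -0.1, 3.4]
width: 0.268
```

Call:
carry_out(steps=[0,0,0,0.1,0,0,0,0,0.3,0,0,0,0,0.6,0,0,0,0,0.8,0,0,0,0,0.8,0,0,0,0,0.8,0])

```text
clock: 3.65
position: [0.4967, 0.2057, 0.2096]
ee_rot: [-1.248, 1.148, -1.147]
force: [0.1, 0.1, -3.4]
width: 0.268
```

Call:
carry_out(steps=[0,-0.03,-0.3,0,-0.12,0,-0.05,-0.7,0,-0.25,0,-0.07,-1,0,-0.365])

```text
clock: 3.95
position: [0.4887, 0.1033, 0.2083]
ee_rot: [-1.107, 1.362, -1.361]
force: [1.1, -0.4, -2.3]
width: 0.27
```

Call:
carry_out(steps=[0,-0.03,-0.35,0,-0.12,0,-0.05,-0.7,0,-0.25,0,-0.07,-1,0,-0.365])

```text
clock: 4.25
position: [0.4816, 0.0038, 0.2085]
ee_rot: [-0.936, 1.565, -1.564]
force: [-0.1, 0.8, -2.6]
width: 0.267
```

Call:
carry_out(steps=[0,-0.03,-0.35,0,-0.12,0,-0.05,-0.7,0,-0.25,0,-0.07,-1,0,-0.365])

```text
clock: 4.55
position: [0.4746, -0.0959, 0.2086]
ee_rot: [-0.734, 1.758, -1.758]
force: [0.5, 0.2, -2.4]
width: 0.268
```

Call:
carry_out(steps=[0,-0.03,-0.35,0,-0.12,0,-0.05,-0.7,0,-0.25,0,-0.07,-1,0,-0.365])

```text
clock: 4.85
position: [0.4677, -0.1957, 0.2086]
ee_rot: [-0.5, 1.941, -1.94]
force: [0.3, -0.1, -2.0]
width: 0.268
```

Call:
carry_out(steps=[0,-0.03,-0.35,0,-0.12,0,-0.05,-0.7,0,-0.25,0,-0.07,-1,0,-0.365])

```text
clock: 5.15
position: [0.4608, -0.2955, 0.2084]
ee_rot: [-0.231, 2.109, -2.108]
force: [0.2, 0.4, -2.5]
width: 0.27
```

Call:
carry_out(steps=[0,-0.03,-0.35,0,-0.12,0,-0.05,-0.65,0,-0.25,0,-0.07,-0.9,0,-0.365,0,-0.07,-1,0,-0.365,0,-0.07,-1,0,-0.365,0,-0.07,-1,0,-0.365])

```text
clock: 5.75
position: [0.455, -0.3929, 0.2088]
ee_rot: [-0.068, -2.19, 2.187]
force: [-0.1, 1.0, -2.3]
width: 0.266
```

```bash
python3 - <<'E'
from h import *
pose()
im,P=cloud("wrist");save(im,"w2.png");np.savez("pics/w2.npz",im=im,P=P)
E
```

```text
t 5.75 pos [ 0.455  -0.3929  0.2088] jawyaw -93.64 tilt [ 0.001 -1.    -0.002] F [-0.11  0.95 -2.32] w 0.266 q [ 0.01  0.54  0.94  1.71 -0.48  1.14 -0.55]
```

View pics/w2.png

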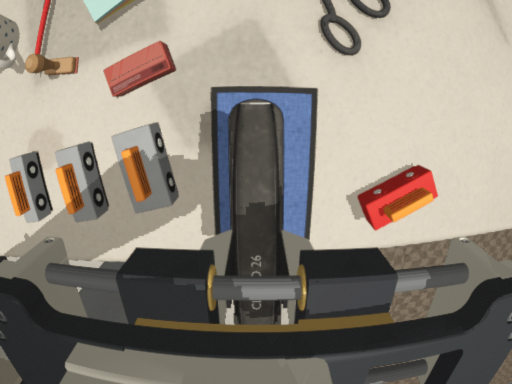

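The stapler is held upright and lined up over the mat, which spans roughly (215–315, 90–240). Lowering it now.

Call:
carry_out(steps=[0,-0.01,-0.06,-0.4,0,0,-0.01,-0.06,-0.8,0,0,-0.01,-0.06,-1,0,0,-0.01,-0.06,-1,0])

```text
clock: 6.2
position: [0.4534, -0.397, 0.107]
ee_rot: [-0.065, -2.192, 2.183]
force: [0.5, -0.5, -1.5]
width: 0.269
```

Call:
carry_out(steps=[0,0,0,-0.3,0,0,0,0,-0.55,0,0,0,0,-0.65,0,0,0,0,-0.7,0,0,0,0,-0.71,0,0,0,0,-0.72,0,0,0,0,-0.73,0,0,0,0,-0.73,0,0,0,0,-0.73,0])

```text
clock: 7.1
position: [0.4542, -0.4004, 0.0371]
ee_rot: [-0.072, -2.188, 2.189]
force: [-0.3, 0.6, -2.9]
width: 0.265
```

Call:
carry_out(steps=[0,0,0,-0.01,0,0,0,0,-0.02,0,0,0,0,-0.03,0,0,0,0,-0.03,0])

```text
clock: 7.5
position: [0.4539, -0.4002, 0.0335]
ee_rot: [-0.072, -2.188, 2.188]
force: [-0.4, 0.2, -2.3]
width: 0.269
```

Call:
carry_out(steps=[0,0,0,-0.01,0,0,0,0,-0.01,0,0,0,0,-0.02,0,0,0,0,-0.02,0])

```text
clock: 7.9
position: [0.454, -0.4005, 0.0329]
ee_rot: [-0.073, -2.189, 2.188]
force: [-3.4, 3.2, 14.5]
width: 0.271
```

Call:
carry_out(steps=[0,0,0,0.01,0,0.6,0,0,0.01,0,0.6,0,0,0.01,0,0.6,0,0,0.01,0,0.6,0,0,0.01,0,0.6,0,0,0.01,0])

```text
clock: 8.5
position: [0.454, -0.4003, 0.0327]
ee_rot: [-0.072, -2.188, 2.188]
force: [0.5, 0.1, -0.1]
width: 0.592
```

Call:
carry_out(steps=[0.6,0,0,0.2,0,0.6,0,0,0.5,0,0.6,0,0,1,0,0.6,0,0,1,0])

```text
clock: 8.9
position: [0.4556, -0.4035, 0.1384]
ee_rot: [-0.08, -2.185, 2.197]
force: [0.5, 0.2, -0.7]
width: 0.596
```

Call:
carry_out(steps=[0.6,0.06,0.5,0.5,0.36,0.6,0.06,1,0.7,0.36,0.6,0.06,1,0.7,0.36])

```text
clock: 9.2
position: [0.4608, -0.2976, 0.2041]
ee_rot: [-0.234, 2.103, -2.101]
force: [0.8, -0.2, -0.9]
width: 0.599
```

```bash
python3 - <<'E'
from h import *
pose()
im,P=cloud("wrist");save(im,"w3.png");np.savez("pics/w3.npz",im=im,P=P)
im,P=cloud("top");h=cv2.cvtColor(im,cv2.COLOR_RGB2HSV).astype(int)
w=np.zeros(im.shape[:2],bool);w[180:250,310:365]=1
for a,b in((.008,.025),(.02,.06)):
    q=P[w&(P[...,2]>a)&(P[...,2]<b)&(h[...,2]<100)];print(rect(q))
E
```

```text
t 9.2 pos [ 0.4608 -0.2976  0.2041] jawyaw -77.18 tilt [-0.002 -1.    -0.001] F [ 0.83 -0.24 -0.88] w 0.599 q [-0.17  0.43  0.9   1.84 -0.39  1.06 -0.46]
(array([  0.4974,  -0.4105,   0.299 ,   0.1637, -26.0755]), 78)
(array([ 0.454 , -0.3478,  0.1673,  0.1282, -0.76  ]), 239)
```

View pics/w3.png

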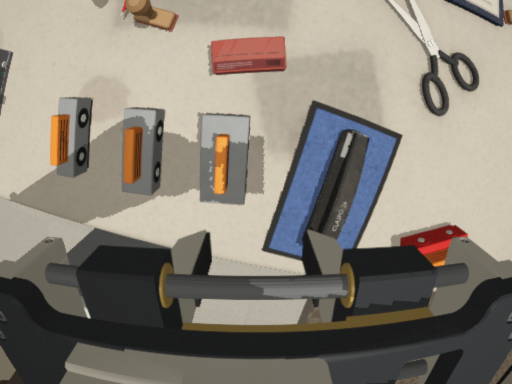

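Stapler stands upright on the mat; cassettes undisturbed at (73,137), (143,150), (225,158). Checking the numbers.

```bash
python3 - <<'E'
from h import *
z=np.load("pics/w3.npz");P=z["P"];im=z["im"];h=cv2.cvtColor(im,cv2.COLOR_RGB2HSV).astype(int)
def R(n,win,m):
    w=np.zeros(im.shape[:2],bool);a,b,c,d=win;w[b:d,a:c]=1;q=P[w&m];print(n,rect(q),np.median(q[:,2]).round(4));return q
Z=P[...,2]
R("mat",(260,95,405,245),(abs(Z-.003)<.006)&(h[...,0]>100)&(h[...,0]<130)&(h[...,1]>80))
R("st",(260,95,405,235),(Z>.025)&(Z<.06)&(h[...,2]<120))
R("st base",(260,95,405,235),(Z>.008)&(Z<.06)&(h[...,2]<120))
for n,w in(("c1",(45,90,95,182)),("c2",(115,100,168,200)),("c3",(195,105,255,210))):
    R(n+" body",w,(abs(Z-.045)<.005)&(h[...,1]<90)); R(n+" fin",w,(Z>.062)&(h[...,1]>150)&(h[...,0]<25))
E
```

```text
mat (array([ 0.4535, -0.4017,  0.1892,  0.1159, -4.0828]), 6855) 0.0039
st (array([ 0.4714, -0.401 ,  0.1288,  0.0251, -3.7522]), 2204) 0.0471
st base (array([ 0.4655, -0.3979,  0.1451,  0.0305, -4.0723]), 3226) 0.0414
c1 body (array([ 0.4607, -0.0557,  0.1001,  0.0314,  3.859 ]), 994) 0.0454
c1 fin (array([ 0.461 , -0.0555,  0.0586,  0.0124,  4.8187]), 507) 0.07
c2 body (array([ 0.4602, -0.1582,  0.1005,  0.0408,  5.7742]), 1784) 0.0455
c2 fin (array([ 0.4608, -0.1583,  0.0592,  0.0125,  5.1686]), 661) 0.0702
c3 body (array([ 0.4705, -0.2576,  0.101 ,  0.0526,  9.4442]), 3334) 0.0456
c3 fin (array([ 0.471 , -0.2579,  0.0593,  0.0121,  8.485 ]), 677) 0.0704
```

Call:
carry_out(steps=[0.5,0.03,0.35,0.3,0.15,0.5,0.06,0.7,0.3,0.27,0.5,0.09,1,0.3,0.38])

```text
clock: 9.6
position: [0.4692, -0.1999, 0.2329]
ee_rot: [-0.511, 1.929, -1.931]
force: [-0.1, 0.1, 1.0]
width: 0.504
```

Call:
carry_out(steps=[0.5,0.03,0.35,0,0.15,0.5,0.06,0.7,0,0.27,0.5,0.09,1,0,0.38])

```text
clock: 9.9
position: [0.4779, -0.0993, 0.2323]
ee_rot: [-0.753, 1.739, -1.739]
force: [0.1, -1.0, -0.5]
width: 0.498
```

Call:
carry_out(steps=[0.5,0.03,0.35,0,0.15,0.5,0.06,0.7,0,0.27,0.5,0.09,1,0,0.38])

```text
clock: 10.2
position: [0.487, 0.0007, 0.2323]
ee_rot: [-0.959, 1.536, -1.536]
force: [1.1, -0.7, -0.3]
width: 0.503
```

Call:
carry_out(steps=[0.5,0.03,0.35,0,0.15,0.5,0.06,0.7,0,0.27,0.5,0.09,0.9,0,0.38,0.5,0.09,0.9,0,0.38,0.5,0.09,0.9,0,0.38,0.5,0.09,0.9,0,0.38])

```text
clock: 10.8
position: [0.4961, 0.088, 0.2325]
ee_rot: [-1.128, 1.329, -1.329]
force: [0.8, -0.3, 0.1]
width: 0.504
```

```bash
python3 - <<'E'
from h import *
pose()
im,P=cloud("wrist");save(im,"w4.png");np.savez("pics/w4.npz",im=im,P=P)
h=cv2.cvtColor(im,cv2.COLOR_RGB2HSV).astype(int);Z=P[...,2]
q=P[(abs(Z-.1)<.005)&(h[...,2]>140)&(h[...,1]<40)];print("cover",rect(q),np.median(q[:,2]))
print(cv2.boxPoints(cv2.minAreaRect(np.float32(q[:,:2]))).round(4))
m=(h[...,0]>100)&(h[...,0]<130)&(h[...,1]>140)&(np.hypot(P[...,0]-.497,P[...,1]-.107)<.04)
q=P[m];print("tab",rect(q),np.nanmedian(q,0).round(4));q=q[q[:,2]>.079];print("tabtop",rect(q))
E
```

```text
t 10.8 pos [0.4961 0.088  0.2325] jawyaw -9.38 tilt [ 0.001 -1.    -0.   ] F [ 0.82 -0.27  0.1 ] w 0.504 q [-0.75  0.25  0.58  1.89 -0.15  1.05 -0.27]
cover (array([ 0.5111,  0.1937,  0.1363,  0.1305, 80.8926]), 17714) 0.10061537992952281
[[0.4359 0.1367]
 [0.5647 0.1161]
 [0.5863 0.2507]
 [0.4575 0.2713]]
tab (array([4.96900e-01, 1.09000e-01, 2.73000e-02, 1.15000e-02, 8.08434e+01]), 283) [0.4974 0.1092 0.0835]
tabtop (array([4.96900e-01, 1.09000e-01, 2.73000e-02, 1.15000e-02, 8.08434e+01]), 283)
```

View pics/w4.png

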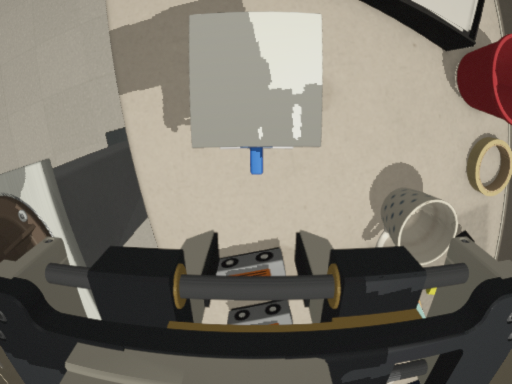

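Tab at (257,160) in the picture, cover fully visible, yaw 80.9°. Working out the opening arc.

```bash
python3 - <<'E'
import numpy as np
d=np.array([np.cos(np.radians(80.9)),np.sin(np.radians(80.9))]);f0=np.arctan2(20,157);R=.1583
prev=None
base=np.zeros(3)
for i,t in enumerate(np.radians(np.arange(0,112,6))):
    r=R*np.cos(f0+t);z=R*np.sin(f0+t)
    p=np.r_[(.157-r)*d,z-.020]/.1
    if i%6==1: base=prev.copy() if prev is not None else base
    print(round(np.degrees(t)),round(t,2),p.round(2),(p-base).round(2)); prev=p
E
```

```text
0 0.0 [-0. -0.  0.] [-0. -0.  0.]
6 0.1 [0.   0.03 0.16] [0.   0.03 0.16]
12 0.21 [0.01 0.07 0.32] [0.01 0.07 0.32]
18 0.31 [0.02 0.14 0.48] [0.02 0.14 0.48]
24 0.42 [0.03 0.21 0.62] [0.03 0.21 0.62]
30 0.52 [0.05 0.31 0.76] [0.05 0.31 0.76]
36 0.63 [0.07 0.41 0.88] [0.07 0.41 0.88]
42 0.73 [0.08 0.53 1.  ] [0.02 0.12 0.11]
48 0.84 [0.11 0.66 1.1 ] [0.04 0.25 0.22]
54 0.94 [0.13 0.8  1.19] [0.06 0.39 0.3 ]
60 1.05 [0.15 0.95 1.26] [0.09 0.53 0.38]
66 1.15 [0.18 1.1  1.32] [0.11 0.69 0.43]
72 1.26 [0.2  1.26 1.36] [0.14 0.85 0.47]
78 1.36 [0.23 1.42 1.38] [0.03 0.16 0.02]
84 1.47 [0.25 1.58 1.38] [0.05 0.33 0.03]
90 1.57 [0.28 1.75 1.37] [0.08 0.49 0.02]
96 1.68 [0.31 1.91 1.34] [ 0.1   0.65 -0.01]
102 1.78 [0.33 2.07 1.29] [ 0.13  0.81 -0.06]
108 1.88 [0.36 2.22 1.23] [ 0.15  0.96 -0.12]
```

Call:
carry_out(steps=[0.5,0.01,0.18,-0.5,0,0.5,0.01,0.18,-0.9,0,0.5,0.01,0.18,-1,0,0.5,0.01,0.18,-1,0])

```text
clock: 11.25
position: [0.4962, 0.1063, 0.132]
ee_rot: [-1.132, 1.329, -1.328]
force: [1.1, -0.2, 1.3]
width: 0.497
```

Call:
carry_out(steps=[0.5,0,0,-0.4,0,0.5,0,0,-0.68,0,0.5,0,0,-0.68,0,0,0,0,-0.68,0,0,0,0,-0.68,0,0,0,0,-0.68,0,0,0,0,-0.68,0,0,0,0,-0.68,0,0,0,0,-0.68,0,0,0,0,-0.68,0], grip_force=12)

```text
clock: 12.25
position: [0.499, 0.1078, 0.0657]
ee_rot: [-1.126, 1.324, -1.327]
force: [6.3, -1.8, 6.4]
width: 0.148
```

Call:
carry_out(steps=[0,0,0.01,0.08,0,0,0,0.03,0.16,0,0,0.01,0.05,0.24,0,0,0.01,0.07,0.32,0,0,0.01,0.1,0.4,0,0,0.02,0.14,0.48,0,0,0.02,0.17,0.55,0,0,0.03,0.21,0.62,0,0,0.04,0.26,0.69,0,0,0.05,0.31,0.76,0,0,0.06,0.36,0.82,0,0,0.07,0.41,0.88,0])

```text
clock: 13.45
position: [0.5053, 0.1482, 0.1533]
ee_rot: [-1.127, 1.324, -1.328]
force: [6.4, -1.4, -3.5]
width: 0.147
```

```bash
python3 -c "
from h import *
pose()
im,P=cloud('scene');save(cv2.resize(im[100:230,130:300],None,fx=3,fy=3),'s5.png')"
```

```text
t 13.45 pos [0.5053 0.1482 0.1533] jawyaw -9.2 tilt [ 0.    -1.     0.002] F [ 6.42 -1.42 -3.48] w 0.147 q [-0.79  0.38  0.54  1.94 -0.24  0.89 -0.29]
```

View pics/s5.png

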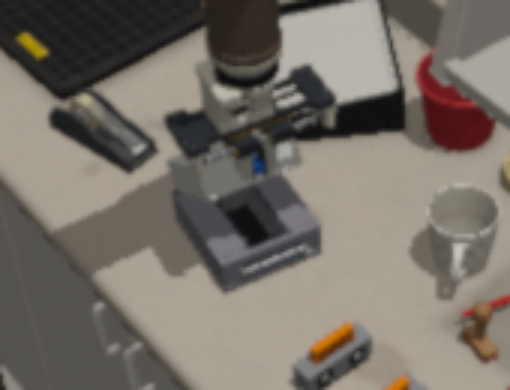

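The cover is lifting with the tab between the fingers, and the bay is showing. Continuing the arc.

Call:
carry_out(steps=[0,0.01,0.06,0.06,0,0,0.02,0.12,0.11,0,0,0.03,0.18,0.17,0,0,0.04,0.25,0.22,0,0,0.05,0.32,0.26,0,0,0.06,0.39,0.3,0,0,0.08,0.46,0.34,0,0,0.09,0.53,0.38,0,0,0.1,0.61,0.41,0,0,0.11,0.69,0.43,0,0,0.13,0.77,0.45,0,0,0.14,0.85,0.47,0])

```text
clock: 14.7
position: [0.5187, 0.2334, 0.2]
ee_rot: [-1.129, 1.326, -1.328]
force: [7.0, -2.7, -0.5]
width: 0.15
```

Call:
carry_out(steps=[0,0.02,0.08,0.01,0,0,0.03,0.16,0.02,0,0,0.04,0.24,0.03,0,0,0.05,0.33,0.03,0,0,0.07,0.41,0.03,0,0,0.08,0.49,0.02,0,0,0.09,0.57,0.01,0,0,0.1,0.65,-0.01,0,0,0.12,0.73,-0.03,0,0,0.13,0.81,-0.06,0,0,0.14,0.87,-0.08,0,0,0.14,0.87,-0.08,0])

```text
clock: 15.9
position: [0.5326, 0.3222, 0.1914]
ee_rot: [-1.128, 1.325, -1.326]
force: [7.0, 0.6, 0.4]
width: 0.149
```

```bash
python3 -c "
from h import *
pose()"
```

```text
t 15.9 pos [0.5326 0.3222 0.1914] jawyaw -9.11 tilt [-0.001 -1.     0.001] F [7.   0.63 0.4 ] w 0.149 q [-0.98  0.49  0.51  1.66 -0.27  1.07 -0.54]
```

Call:
carry_out(steps=[0.5,0,0,0,0,0.5,0,0,0,0,0.5,0,0,0,0,0.5,0,0,0,0,0.5,0,0,0.3,0,0.5,0,0,0.6,0,0.5,0,0,0.9,0,0.5,0,0,0.9,0])

```text
clock: 16.7
position: [0.5337, 0.3214, 0.286]
ee_rot: [-1.122, 1.325, -1.325]
force: [1.0, -0.8, 0.1]
width: 0.497
```

Call:
carry_out(steps=[0.5,-0.08,-0.5,0,0,0.5,-0.16,-1,0,0,0.5,-0.16,-1,0,0])

```text
clock: 17.0
position: [0.5157, 0.2129, 0.2819]
ee_rot: [-1.126, 1.332, -1.334]
force: [0.3, -0.3, 0.2]
width: 0.499
```

Call:
carry_out(steps=[0.5,-0.08,-0.5,-0.1,0,0.5,-0.16,-1,-0.3,0,0.5,-0.16,-1,-0.3,0,0.5,-0.16,-1,-0.3,0,0.5,-0.16,-1,-0.3,0])

```text
clock: 17.5
position: [0.5001, 0.1221, 0.2518]
ee_rot: [-1.129, 1.326, -1.325]
force: [-0.4, 0.5, 0.4]
width: 0.502
```

```bash
python3 - <<'E'
from h import *
pose()
im,P=cloud("wrist");save(im,"w6.png");np.savez("pics/w6.npz",im=im,P=P)
Z=P[...,2]; D=np.hypot(P[...,0]-.51,P[...,1]-.19)<.12
q=P[D&(abs(Z-.055)<.004)];print("body top",rect(q),np.median(q[:,2]))
q=P[D&(abs(Z-.010)<.005)&(np.hypot(P[...,0]-.51,P[...,1]-.19)<.045)];print("floor",len(q),rect(q))
q=P[(np.hypot(P[...,0]-.525,P[...,1]-.29)<.1)&(Z>.09)&(Z<.24)]
d=np.array([.158,.987]);s=(q[:,:2]-[.5218,.2608])@d;print("cover s range",np.percentile(s,[2,50,98]).round(3))
E
```

```text
t 17.5 pos [0.5001 0.1221 0.2518] jawyaw -9.11 tilt [-0.001 -1.    -0.   ] F [-0.43  0.46  0.43] w 0.502 q [-0.82  0.25  0.6   1.84 -0.16  1.1  -0.32]
body top (array([ 0.5136,  0.2109,  0.1833,  0.1408, 81.1017]), 12479) 0.055604543138307594
floor 2251 (array([5.10000e-01, 1.90100e-01, 8.95000e-02, 4.79000e-02, 8.26172e+01]), 2251)
cover s range [0.011 0.041 0.052]
```

View pics/w6.png

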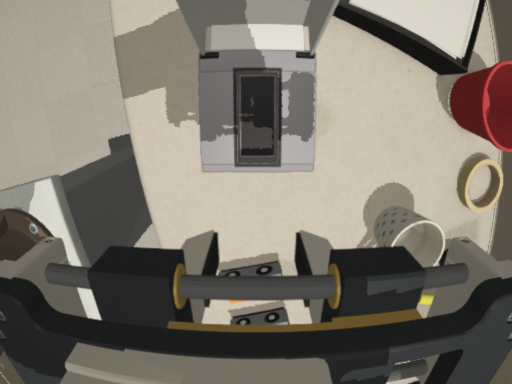

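The cover is open and leaning back; the bay's well is at cols 235–281, rows 68–165. Measuring the bay.

```bash
python3 - <<'E'
from h import *
z=np.load("pics/w6.npz");P=z["P"];Z=P[...,2]
a=np.radians(80.9);X=np.array([np.cos(a),np.sin(a)]);Y=np.array([-X[1],X[0]])
c=np.array([.51,.19]);u=(P[...,:2]-c)@X;v=(P[...,:2]-c)@Y
k=(abs(u)<.066)&(abs(v)<.035)
for lo,hi in((.0,.016),(.016,.05),(.0,.05)):
    q=P[k&(Z>lo)&(Z<hi)];print(lo,hi,rect(q)); 
    uu,vv=u[k&(Z>lo)&(Z<hi)],v[k&(Z>lo)&(Z<hi)];print(np.percentile(uu,[.5,99.5]).round(4),np.percentile(vv,[.5,99.5]).round(4),np.median(q[:,2]).round(4))
# body top edges, near v~+-.07 and front
m=(abs(Z-.055)<.004)&(abs(u)<.07)&(abs(v)<.09)
print("body v",np.percentile(v[m],[.3,99.7]).round(4)); m=(abs(Z-.055)<.004)&(abs(v)<.065)&(abs(u)<.1);print("body u",np.percentile(u[m],[.3,99.7]).round(4))
m=(abs(Z-.055)<.002)&(abs(v)<.015)&(abs(u)<.08);print("rim u inner",u[m&(u<0)].max(),u[m&(u>0)].min())
m=(abs(Z-.055)<.002)&(abs(u)<.04)&(abs(v)<.06);print("rim v inner",v[m&(v<0)].max(),v[m&(v>0)].min())
E
```

```text
0.0 0.016 (array([5.09400e-01, 1.85300e-01, 1.10600e-01, 4.81000e-02, 8.11922e+01]), 2914)
[-0.0596  0.0503] [-0.0242  0.0234] 0.0111
0.016 0.05 (array([5.09600e-01, 1.85600e-01, 1.11000e-01, 4.82000e-02, 8.11119e+01]), 580)
[-0.0598  0.051 ] [-0.0244  0.0237] 0.0343
0.0 0.05 (array([5.09600e-01, 1.85500e-01, 1.11100e-01, 4.83000e-02, 8.11007e+01]), 3494)
[-0.0597  0.0509] [-0.0243  0.0237] 0.0113
body v [-0.0698  0.0692]
body u [-0.0701  0.0995]
rim u inner -0.05917042693876345 0.051103643467471926
rim v inner -0.023618758566659927 0.023292636800689902
```

Bay centre is (0.5094, 0.1856), yaw 81.1°, and its size matches. Moving to the middle cassette.

Call:
carry_out(steps=[0.4,-0.15,-0.35,-0.2,-0.19,0.4,-0.3,-0.65,-0.2,-0.38,0.4,-0.4,-0.93,-0.2,-0.56,0.4,-0.4,-0.93,-0.2,-0.56])

```text
clock: 17.95
position: [0.4593, 0.0254, 0.232]
ee_rot: [-0.858, 1.641, -1.641]
force: [-0.5, 0.5, 0.1]
width: 0.398
```

Call:
carry_out(steps=[0.4,-0.15,-0.35,-0.1,-0.19,0.4,-0.3,-0.65,-0.2,-0.38,0.4,-0.4,-0.93,-0.2,-0.56,0.4,-0.4,-0.93,-0.2,-0.56])

```text
clock: 18.35
position: [0.4196, -0.0671, 0.212]
ee_rot: [-0.518, 1.925, -1.926]
force: [-0.2, 0.5, -0.5]
width: 0.401
```

Call:
carry_out(steps=[0.4,-0.15,-0.35,0,-0.19,0.4,-0.3,-0.65,0,-0.38,0.4,-0.4,-0.94,0,-0.56,0.4,-0.4,-0.94,0,-0.56,0.4,-0.4,-0.94,0,-0.56,0.4,-0.4,-0.94,0,-0.56])

```text
clock: 18.95
position: [0.3813, -0.1579, 0.2119]
ee_rot: [-0.104, 2.172, -2.172]
force: [0.2, 1.0, -0.1]
width: 0.401
```

```bash
python3 - <<'E'
from h import *
pose()
im,P=cloud("wrist");save(im,"w7.png")
h=cv2.cvtColor(im,cv2.COLOR_RGB2HSV).astype(int);Z=P[...,2]
k=(abs(P[...,0]-.46)<.07)&(abs(P[...,1]+.158)<.04)
print("body",rect(P[k&(abs(Z-.045)<.004)&(h[...,1]<90)]));q=P[k&(Z>.062)&(Z<.08)];print("fin",rect(q),np.median(q[:,2]))
E
```

```text
t 18.95 pos [ 0.3813 -0.1579  0.2119] jawyaw -84.48 tilt [-0. -1.  0.] F [ 0.23  0.97 -0.13] w 0.401 q [-0.62  0.11  1.    2.13 -0.11  0.96 -1.04]
body (array([ 0.4605, -0.1575,  0.0992,  0.0412,  5.0843]), 2547)
fin (array([ 0.46  , -0.1579,  0.0592,  0.0129,  4.2624]), 719) 0.07041127729159524
```

Call:
carry_out(steps=[0.4,0.4,0,-0.1,-0.013,0.4,0.79,0,-0.4,-0.013,0.4,0.79,0,-0.8,-0.013,0.4,0.79,0,-1,-0.013,0.4,0.79,0,-1,-0.013])

```text
clock: 19.5
position: [0.4577, -0.1576, 0.1091]
ee_rot: [-0.098, 2.182, -2.18]
force: [0.7, 0.1, 1.1]
width: 0.399
```

Call:
carry_out(steps=[0.4,0,0,-0.35,0,0.4,0,0,-0.55,0,0.4,0,0,-0.63,0,0.4,0,0,-0.63,0,0,0,0,-0.63,0,0,0,0,-0.63,0,0,0,0,-0.63,0,0,0,0,-0.63,0,0,0,0,-0.63,0,0,0,0,-0.63,0,0,0,0,-0.63,0], grip_force=30)

```text
clock: 20.6
position: [0.4592, -0.1592, 0.0491]
ee_rot: [-0.088, 2.18, -2.179]
force: [-1.0, 0.5, 5.8]
width: 0.13
```

```bash
python3 -c "
from h import *
pose()"
```

```text
t 20.6 pos [ 0.4592 -0.1592  0.0491] jawyaw -85.35 tilt [-0. -1. -0.] F [-0.98  0.52  5.83] w 0.13 q [-0.31  0.55  0.74  2.14 -0.6   0.67 -0.65]
```

Call:
carry_out(steps=[0,0,0,0.15,0,0,0,0,0.4,0,0,0,0,0.7,0,0,0,0,1,0,0,0,0,1,0])

```text
clock: 21.1
position: [0.4608, -0.1602, 0.1516]
ee_rot: [-0.083, 2.177, -2.179]
force: [0.0, 0.6, -1.2]
width: 0.128
```

Call:
carry_out(steps=[0,0.03,0.2,0.3,0.15,0,0.06,0.4,0.6,0.3,0,0.1,0.7,0.6,0.44,0,0.15,0.9,0.6,0.57,0,0.15,0.9,0.6,0.57])

```text
clock: 21.6
position: [0.4743, -0.0657, 0.2079]
ee_rot: [-0.528, 1.92, -1.917]
force: [0.2, 0.2, -2.1]
width: 0.128
```

```bash
python3 -c "
from h import *
pose();print(np.round(camera_info('wrist')['tool_from_camera'],3))"
```

```text
t 21.6 pos [ 0.4743 -0.0657  0.2079] jawyaw -59.23 tilt [-0.    -1.    -0.002] F [ 0.2   0.18 -2.07] w 0.128 q [-0.65  0.26  0.85  1.99 -0.24  0.99 -0.72]
[[ 0.001  0.951  0.308 -0.082]
 [ 0.    -0.308  0.951 -0.159]
 [ 1.    -0.    -0.001 -0.   ]
 [ 0.     0.     0.     1.   ]]
```

Call:
carry_out(steps=[0,0.05,0.4,0,0.18,0,0.11,0.84,0,0.373,0,0.11,0.84,0,0.373])

```text
clock: 21.9
position: [0.4851, 0.0204, 0.2076]
ee_rot: [-0.765, 1.731, -1.727]
force: [-0.3, -1.1, -1.8]
width: 0.131
```

Call:
carry_out(steps=[0,0.05,0.4,0,0.18,0,0.11,0.84,0,0.373,0,0.11,0.84,0,0.373])

```text
clock: 22.2
position: [0.496, 0.1046, 0.2076]
ee_rot: [-0.965, 1.531, -1.527]
force: [-0.3, -1.2, -2.0]
width: 0.127
```

Call:
carry_out(steps=[0,0.05,0.3,0,0.18,0,0.11,0.6,0,0.373,0,0.11,0.75,0,0.373,0,0.11,0.82,0,0.373,0,0.11,0.82,0,0.373,0,0.11,0.82,0,0.373])

```text
clock: 22.8
position: [0.5069, 0.1791, 0.2086]
ee_rot: [-1.127, 1.331, -1.332]
force: [0.6, -0.8, -1.3]
width: 0.132
```

```bash
python3 - <<'E'
from h import *
pose()
im,P=cloud("wrist");save(im,"w8.png");np.savez("pics/w8.npz",im=im,P=P)
s=arm.observe();M=Ro.from_rotvec(s["ee_rot"]).as_matrix()
cam=np.array(s["position"])+M@np.array([-.082,-.159,0]);cam[2]-=.15;print("cam final",cam)
k=(abs(P[...,0]-.53)<.09)&(P[...,1]>.24)&(P[...,1]<.37)&(P[...,2]>.08)&(P[...,2]<.24)
q=P[k];D=np.linalg.norm(q-cam,axis=1);print(len(q),D.min(),q[D.argmin()],q[:,2].max())
# held cassette: points below tip between z .08 and .2 near tcp
k=(np.hypot(P[...,0]-.51,P[...,1]-.186)<.075)&(P[...,2]>.10)&(P[...,2]<.22);print("held",rect(P[k]))
for a in(.195,.205,.215):
    kk=k&(abs(P[...,2]-a)<.005);print(a,kk.sum(),rect(P[kk]) if kk.sum()>5 else 0)
E
```

```text
t 22.8 pos [0.5069 0.1791 0.2086] jawyaw -9.55 tilt [ 0.001 -1.    -0.   ] F [ 0.57 -0.77 -1.33] w 0.132 q [-0.87  0.33  0.56  1.84 -0.2   1.02 -0.39]
cam final [0.52059754 0.26000282 0.21763724]
13387 0.042364623672332506 [0.53433408 0.29052828 0.19167063] 0.21810139003481957
held (array([5.04900e-01, 1.81300e-01, 1.00800e-01, 4.13000e-02, 7.90744e+01]), 5237)
0.195 212 (array([ 0.5107,  0.2167,  0.042 ,  0.0301, -5.7946]), 212)
0.205 4340 (array([5.0550e-01, 1.8100e-01, 1.0030e-01, 4.0900e-02, 8.0173e+01]), 4340)
0.215 364 (array([ 0.508 ,  0.1994,  0.0405,  0.0233, -8.2729]), 364)
```

View pics/w8.png

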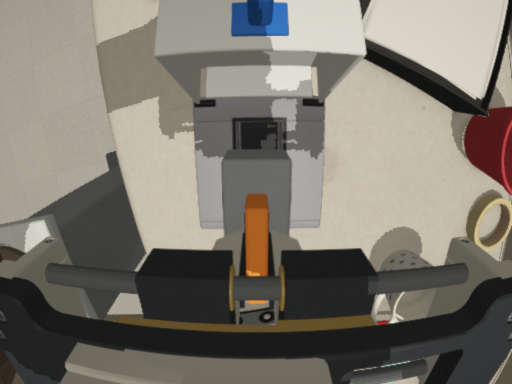

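Held cassette is straight under the jaws, with the bay ahead at about (258,135). Letting the arm settle before fine alignment.

Call:
carry_out(steps=[0,0.02,0.02,0,0.01,0,0.02,0.02,0,0.01,0,0.02,0.02,0,0.01,0,0.02,0.02,0,0.01])

```text
clock: 23.25
position: [0.509, 0.1825, 0.2088]
ee_rot: [-1.131, 1.323, -1.323]
force: [-0.2, -0.2, -0.7]
width: 0.128
```

```bash
python3 - <<'E'
from h import *
pose()
im,P=cloud("wrist");Z=P[...,2]
k=(np.hypot(P[...,0]-.51,P[...,1]-.186)<.075)&(abs(Z-.205)<.006);print("held",rect(P[k]))
E
```

```text
t 23.25 pos [0.509  0.1825 0.2088] jawyaw -8.92 tilt [ 0. -1.  0.] F [-0.2  -0.19 -0.69] w 0.128 q [-0.86  0.34  0.56  1.84 -0.21  1.02 -0.38]
held (array([5.07100e-01, 1.85000e-01, 1.00300e-01, 4.12000e-02, 7.96043e+01]), 4396)
```

Call:
carry_out(steps=[0,0.02,0.01,-0.2,0.01,0,0.02,0.01,-0.5,0.01,0,0.02,0.01,-0.8,0.01,0,0.02,0.01,-0.9,0.01,0,0.02,0.01,-0.9,0.01,0,0.02,0.01,-0.9,0.01,0,0.02,0.01,-0.9,0.01])

```text
clock: 24.0
position: [0.5121, 0.1841, 0.1202]
ee_rot: [-1.133, 1.316, -1.317]
force: [0.1, 0.2, -0.9]
width: 0.132
```

```bash
python3 - <<'E'
from h import *
pose()
im,P=cloud("wrist");save(im,"w9.png");Z=P[...,2]
k=(np.hypot(P[...,0]-.51,P[...,1]-.186)<.075)&(abs(Z-.115)<.006);print("held",rect(P[k]))
a=np.radians(81.1);X=np.array([np.cos(a),np.sin(a)]);Y=np.array([-X[1],X[0]])
u=(P[...,:2]-[.5094,.1856])@X;v=(P[...,:2]-[.5094,.1856])@Y
m=(abs(Z-.055)<.003)&(abs(v)<.012)&(u>.03)&(u<.08);print("rim u+",np.sort(u[m])[:3] if m.any() else 0)
m=(Z<.05)&(Z>0)&(abs(v)<.035)&(abs(u)<.066);print("in bay",m.sum(),[np.percentile(t[m],[1,99]).round(4) for t in(u,v)] if m.any() else 0)
E
```

```text
t 24.0 pos [0.5121 0.1841 0.1202] jawyaw -8.45 tilt [-0.001 -1.     0.002] F [ 0.14  0.15 -0.89] w 0.132 q [-0.81  0.45  0.51  1.93 -0.29  0.83 -0.3 ]
held (array([5.10300e-01, 1.86400e-01, 9.99000e-02, 4.08000e-02, 8.14512e+01]), 4386)
rim u+ [0.05486186 0.05495108 0.05499572]
in bay 707 [array([0.0397, 0.0521]), array([-0.0241,  0.0236])]
```

View pics/w9.png

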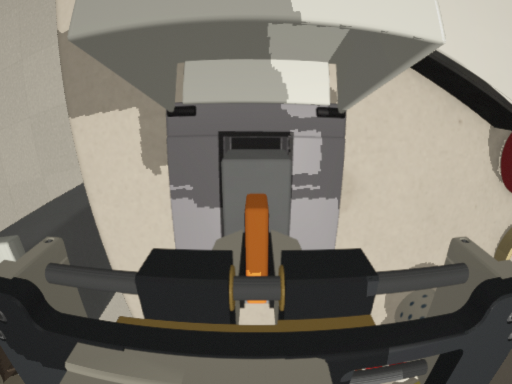

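Cassette lined up over the bay, with equal margins on both sides at (222–290, 150). Inserting slowly.

Call:
carry_out(steps=[0,-0.01,-0.01,0,-0.01,0,-0.01,-0.01,-0.05,-0.01,0,-0.01,-0.01,-0.1,-0.01,0,-0.01,-0.01,-0.15,-0.01,0,-0.01,-0.01,-0.2,-0.01,0,-0.01,-0.01,-0.25,-0.01,0,-0.01,-0.01,-0.3,-0.01,0,-0.01,-0.01,-0.3,-0.01])

```text
clock: 24.85
position: [0.5096, 0.1825, 0.0879]
ee_rot: [-1.133, 1.323, -1.323]
force: [0.4, 0.2, -1.8]
width: 0.13
```

Call:
carry_out(steps=[0,0,0,-0.05,0,0,0,0,-0.1,0,0,0,0,-0.15,0,0,0,0,-0.2,0,0,0,0,-0.24,0,0,0,0,-0.26,0,0,0,0,-0.27,0,0,0,0,-0.27,0])

```text
clock: 25.65
position: [0.5101, 0.1827, 0.0617]
ee_rot: [-1.132, 1.323, -1.323]
force: [0.1, -0.2, -1.0]
width: 0.132
```

Free of contact inside the bay. Easing down the last few mm.

Call:
carry_out(steps=[0,0,0,-0.01,0,0,0,0,-0.02,0,0,0,0,-0.03,0,0,0,0,-0.03,0])

```text
clock: 26.05
position: [0.5101, 0.1828, 0.0591]
ee_rot: [-1.131, 1.323, -1.323]
force: [-1.2, -1.3, 4.0]
width: 0.129
```

Call:
carry_out(steps=[0,0,0,-0.005,0,0,0,0,-0.01,0,0,0,0,-0.01,0])

```text
clock: 26.35
position: [0.5102, 0.1827, 0.0591]
ee_rot: [-1.131, 1.323, -1.322]
force: [-5.9, -2.3, 19.2]
width: 0.121
```

Call:
carry_out(steps=[0,0,0,0.01,0,0.4,0,0,0.01,0,0.4,0,0,0.01,0,0.4,0,0,0.01,0,0.4,0,0,0.05,0,0.4,0,0,0.3,0,0.4,0,0,0.7,0,0.4,0,0,1,0])

```text
clock: 27.15
position: [0.5103, 0.1825, 0.1596]
ee_rot: [-1.131, 1.322, -1.323]
force: [0.5, 0.5, 0.4]
width: 0.396
```

Call:
carry_out(steps=[0.4,-0.05,-0.2,0.3,0,0.4,-0.1,-0.6,0.8,0,0.4,-0.15,-0.9,0.8,0,0.4,-0.15,-0.9,0.8,0,0.4,-0.15,-0.9,0.8,0])

```text
clock: 27.65
position: [0.4951, 0.092, 0.2383]
ee_rot: [-1.129, 1.324, -1.324]
force: [-0.1, 0.8, -0.1]
width: 0.397
```

```bash
python3 - <<'E'
from h import *
pose()
im,P=cloud("wrist");save(im,"w10.png");Z=P[...,2];h=cv2.cvtColor(im,cv2.COLOR_RGB2HSV).astype(int)
D=np.hypot(P[...,0]-.51,P[...,1]-.186)<.075
a=np.radians(81.1);X=np.array([np.cos(a),np.sin(a)]);Y=np.array([-X[1],X[0]])
u=(P[...,:2]-[.5094,.1856])@X;v=(P[...,:2]-[.5094,.1856])@Y
k=(abs(u)<.046)&(abs(v)<.017)&(abs(v)>.009)&(Z<.07)&(h[...,1]<90)
A=np.c_[u[k],v[k],np.ones(k.sum())];c=np.linalg.lstsq(A,Z[k],rcond=None)[0];print("cassette top tilt",c[:2].round(4),"z",c[2].round(4))
k=(abs(Z-.0555)<.003)&(abs(v)>.04)&(abs(v)<.065)&(abs(u)<.05);A=np.c_[u[k],v[k],np.ones(k.sum())];print("body top",np.linalg.lstsq(A,Z[k],rcond=None)[0].round(4))
q=P[D&(Z>.07)&(Z<.09)];print("fin",rect(q),q[:,2].max())
k=(abs(P[...,0]-.53)<.08)&(P[...,1]>.24)&(P[...,1]<.37)&(Z>.08)&(Z<.23);s=(P[...,:2][k]-[.5218,.2608])@X;z=Z[k]
f=[(s[abs(z-t)<.004].min().round(4)) for t in(.1,.13,.16,.18)];print("cover front s at z .10 .13 .16 .18",f)
im2,P2=cloud("scene");save(cv2.resize(im2[90:380,130:400],None,fx=2,fy=2),"s10.png")
E
```

```text
t 27.65 pos [0.4951 0.092  0.2383] jawyaw -9.01 tilt [-0.001 -1.     0.001] F [-0.08  0.79 -0.05] w 0.397 q [-0.78  0.24  0.61  1.88 -0.16  1.06 -0.27]
cassette top tilt [0.001  0.0006] z 0.0556
body top [ 0.0013 -0.0004  0.0556]
fin (array([5.08900e-01, 1.84400e-01, 5.80000e-02, 1.29000e-02, 8.09304e+01]), 701) 0.08304274067101025Traceback (most recent call last):
  File "<stdin>", line 12, in <module>
    return umr_minimum(a, axis, None, out, keepdims, initial, where)
ValueError: zero-size array to reduction operation minimum which has no identity
```

Cassette flush with the rim (z 0.0556 for both, no tilt). One last look at the scene.

```bash
python3 - <<'E'
from h import *
im2,P=cloud("scene");save(cv2.resize(im2[90:380,130:400],None,fx=2,fy=2),"s10.png")
X=np.array([np.cos(np.radians(81.1)),np.sin(np.radians(81.1))]);Z=P[...,2];h=cv2.cvtColor(im2,cv2.COLOR_RGB2HSV).astype(int)
k=(abs(P[...,0]-.53)<.08)&(P[...,1]>.24)&(P[...,1]<.40)&(Z>.075)&(Z<.24)&(h[...,1]<60)
s=(P[...,:2][k]-[.5218,.2608])@X;z=Z[k]
for t in(.08,.1,.12,.14,.16,.18,.2):
    b=s[abs(z-t)<.008];print(t,len(b),np.percentile(b,[5,50,95]).round(3) if len(b) else 0)
E
```

```text
0.08 50 [0.007 0.047 0.054]
0.1 57 [0.009 0.051 0.061]
0.12 50 [0.021 0.057 0.066]
0.14 38 [0.021 0.062 0.07 ]
0.16 29 [0.025 0.066 0.071]
0.18 66 [0.035 0.064 0.076]
0.2 13 [0.032 0.041 0.059]
```

View pics/s10.png

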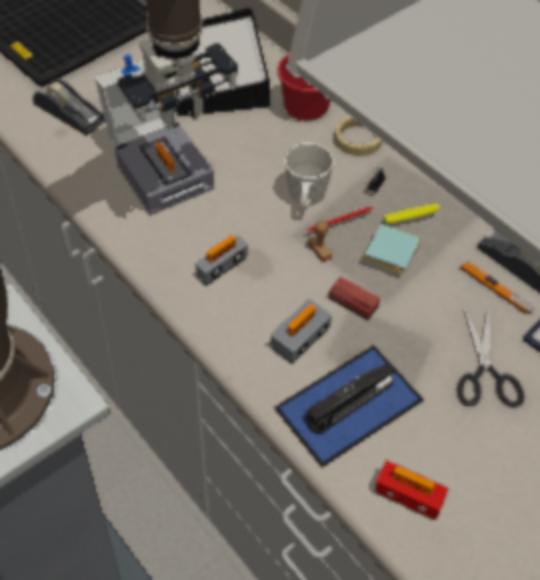

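The scene shows the stapler upright on the mat at (345,400), the cover leaning back open, and the cassette in the bay at (165,155). The other cassettes are in place and the gripper is clear of everything. Handing in.

```bash
python3 -c "
from h import *
pose();print(arm.sign_off())"
```

```text
t 27.75 pos [0.4947 0.0936 0.2374] jawyaw -8.84 tilt [-0.    -1.    -0.001] F [-0.25  0.92 -0.25] w 0.397 q [-0.78  0.24  0.61  1.88 -0.16  1.06 -0.27]
the job is handed in; nothing more can be done
None
```

The job is done and handed in at 27.75 s. The stapler is on the mat, the cover is open, and the middle cassette is in the bay.

- **Stapler:** it stands upright on the blue mat, at about the mat's centre and within about 0.5° of its direction. It touched down with about 15 N on the wrist. One attempt to measure it from the top camera gave useless numbers, so this rests on the wrist camera, and the last scene picture agrees.
- **Cover:** I opened it by the blue tab to about 1.85 rad (worked out from the gripper's position at release), and it stayed there leaning back after I let go.
- **Cassette:** it went down without touching the walls until it met the bay floor, pressed at about 19 N. Its top and the printer body both measured 55.6 mm high with no tilt, so it sits flat.
- **Everything else:** in the last scene picture the narrow and wide cassettes, the red lookalike and the other things in view look to be where they were, and the gripper is clear of everything.

The wrist camera read about 1.7 mm off along the jaw direction. I corrected for this by lining the cassette up with the bay as seen by the same camera.

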